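Tip the mixed tray over the sorting grate

TASK

Lift the tip tray by its bar so that everything in it slides out onto the grate: the two small nuts must drop through into the box underneath while the big hex coupler stays on top. Then pick the coupler off the grate and put it in the blue bin that already holds couplers, leaving the nuts in the box and the tray lowered back down.

Things in the scene. Friction and masses are not known exactly. Their poses are not given: they have to be found in the camera images.
- sorter: Fixed grey box under a grate of six steel bars (square, corner up, 6 mm over corners, 26 mm gaps). Origin at bench level under the grate's centre, z up. Bars run along its x, tops 100 mm above the bench. Inside 210 mm (x) by 218 mm (y), walls 6 mm; the +x and -x walls rise to 108 mm, the -y wall to 112 mm, the +y wall to 140 mm. The tip tray stands on its -y side.
- tray (a joint): Tilt (rad) of the aluminium tip tray: 0 level (start), up to 1.25. Hinge parallel to sorter x, at sorter y = -105 mm, 116 mm up. The floor reaches 150 mm from it to -y, 142 mm wide, top 118 mm up; walls 42 mm, none at the hinge, so lifting the -y end slides the contents onto the grate (1.1 rad is enough). 0.45 kg; sinks back when let go.
- tray_bar (a point): Middle of the tray's lifting bar: round, dark, 12 mm thick, 100 mm of free length, parallel to the hinge, 45 mm beyond the tray's -y end. At the start 161 mm above the bench, 195 mm from the hinge horizontally and 45 mm above it; it swings in an arc about the hinge and can turn between the fingers.
- coupler: Big black plastic hex sleeve, 48 mm across flats (55 mm over corners), 46 mm long, 32 mm bore, about 90 g. Origin at its centre, z axis along the bore, x axis normal to a flat. Starts lying on a flat in the tray, bore roughly along the hinge.
- nut_a: Small steel hex nut, 19 mm across the flats, 10 mm thick, 17 g, in the tray at the start. Origin at its centre, z axis along the hole.
- nut_b: Second small steel hex nut, the same as nut_a, also in the tray at the start.
- bin_couplers: Fixed blue open bin, 130 mm (x) by 170 mm (y) by 60 mm high, walls and floor 5 mm: of two like bins the one with two black hex couplers in it (fixed, in its +y half standing, from y = 24 mm, tops 51 mm up). Origin at the centre of its underside; the free room is centred at x = 0, y = -28 mm. The other bin holds small round caps.
Not all that is in view belongs to the job. Leave any orange or white look-alike of the coupler alone.

How it is judged:
On the way, in this order (a step that is already met when the one before it is completed fails the run):
1. the tip tray is lifted (value of joint tray above 0.3 rad).
2. both nuts have dropped through the grate into the box and the coupler lies on the grate (z of each of nut_a, nut_b in the frame of sorter below 0.08 m and x of nut_a in the frame of sorter between -0.105 and 0.105 m and y of nut_a in the frame of sorter between -0.109 and 0.109 m and x of nut_b in the frame of sorter between -0.105 and 0.105 m and y of nut_b in the frame of sorter between -0.109 and 0.109 m and z of coupler in the frame of sorter between 0.105 and 0.15 m and x of coupler in the frame of sorter between -0.105 and 0.105 m and y of coupler in the frame of sorter between -0.109 and 0.109 m), for 0.2 s.
At the end, for the whole second after the job is handed in: The coupler lies at rest between the walls of the bin that holds couplers (its centre less than 90 mm above the bench), both nuts are in the box under the grate, and the tray is back down within 0.15 rad of level (z of each of nut_a, nut_b in the frame of sorter below 0.08 m and x of nut_a in the frame of sorter between -0.105 and 0.105 m and y of nut_a in the frame of sorter between -0.109 and 0.109 m and x of nut_b in the frame of sorter between -0.105 and 0.105 m and y of nut_b in the frame of sorter between -0.109 and 0.109 m and x of coupler in the frame of bin_couplers between -0.06 and 0.06 m and y of coupler in the frame of bin_couplers between -0.08 and 0.08 m and z of coupler in the frame of bin_couplers below 0.09 m and linear speed of coupler below 0.03 m/s and value of joint tray below 0.15 rad); the robot touches nothing.
It also fails if it takes over 61 s, if anything falls off the work surface, if the arm or the gripper's body presses on something with over 40 N, if the wrist force passes 120 N, or if a joint passes its speed limit or range.

ROBOT

A 6-joint arm with a two-finger parallel gripper is mounted at the origin on the work surface. World frame = base frame: x ahead of the robot, y to its left, z up, the work surface at z = 0. Lengths are in m, angles in rad, forces in N, time in s.
With the tool pointing down it reaches from about 0.35 to 0.975 m from the base axis. Payload 4.9 kg.
Tool frame: the origin (TCP) lies midway between the tips of the shut fingers; the grasp point (between the pads) lies behind it (manip.grasp_offset is the y of the grasp point in the tool frame, in m); y points along the fingers, z is the direction in which the jaws open and shut, and the axes are right-handed (so a half turn about y gives the same grasp; the last joint's range is limited). The gripper opens to 85 mm and grips with 20 to 120 N. Pads are 22 mm wide; open, the fingers measure 114 mm over their backs; the gripper's body (76 mm by 85 mm) begins 54 mm behind the grasp point. The pads swing forward as they close: fully open they stand 13 mm farther back than shut.
Start: joints at [1.087, 0.053, 1.613, -0, 1.476, -0.119], TCP at [0.223, 0.584, 0.231] pointing down, gripper open.
Joint ranges: [-3.01, 3.01], [-1.01, 2.22], [0.06, 2.58], [-1.02, 4.17], [0.09, 2.62], [-3.14, 3.14]. Speed limits (rad/s): [2.57, 2.57, 3.14, 3.14, 3.14, 3.14].

INTERFACE

Orientations are given as a unit quaternion [w, x, y, z].
In Python, from plant import manip gives the robot as it stands. The module is installed in compiled form; this text tells all that it offers.
- The arm moves only by the shell command python3 -m jog 'ROWS'. ROWS is a JSON object of lists of equal length, an entry for each row: "offset": the shift along the world's x, y, z in units of 50 mm (1.0 is 50 mm), a list of three; "angular": the turn, a rotation vector about the world's x, y, z in units of 6 degrees (1.0 is 6 degrees), a list of three; "jaw": the finger opening in mm, from 0 to 85.4. In form: {"offset": [[tx, ty, tz], ...], "angular": [[ax, ay, az], ...], "jaw": [jaw, ...]}. A call has 1 to 12 rows; each row shifts and turns the commanded pose from where the row before left it; what a row does not reach is not made up. A row lasts 1/10 s, in which the tool goes at most 50 mm and 8.59 degrees, less where a joint would pass 70% of its speed; a pose out of reach is approached as far as the arm can. A call is refused whole if a number of a shift passes 1 or a number of a turn 1, either way. A call with a gripper value outside its range is refused whole. The fingers move at their own pace and stop on an object; the grip force is fixed at half the most. Time passes only in rows, so rows that do not move let the fingers close. It gives the time, the measured TCP pose, the force and the opening at its end, in the units of the state.
- manip.state(): the state, without advancing time (a new reading comes with each control period).
- manip.grab_frame(name): name is "scene" or "top" or "wrist"; returns the picture (400x640x3 uint8, blue, green, red); there is no depth.
- manip.camera_model(name): a dict with "fx", "fy", "cx", "cy" (pixels), "k1" (the pictures are not rectified: a ray, as slopes to the right and down, at radius r is drawn at 1 + k1 r^2 times it, then the intrinsics apply), "rvec" (rotation vector, rad) and "tvec" (3), from world to camera coordinates, as OpenCV has them; the wrist camera has in their place "mount" (4x4, takes a point from camera to tool coordinates, whose origin is the TCP and whose axes are the tool frame's). Camera axes: x right, y down, z forward; pixel columns grow to the right and rows downward; lengths in m; the calibration is good to about 2 mm. A picture is of the moment at which its call begins: read the wrist's pose just before it. camera_model takes no time and is no camera call.
- manip.job_done(): hands the job in, once; it reports no verdict.
The state is a dict: "time": time; "joint_pos": joint angles; "joint_vel": joint speeds; "joint_efforts": joint torques, N m; "tool_pos": TCP position; "tool_rot": TCP orientation; "contact_force": force on the tool from outside, world axes, zero at the start; "ft_torque": the same for the moment, N m; "gripper_width": opening from 0.0 (shut) to 1.0 (fully open).
Only numpy, scipy, OpenCV 4.12 (cv2) and the standard library are available. Lean on these libraries where they do the work, as an engineer would, in place of code of your own. Each camera call takes 0.05 s, during which the arm holds its last target.

## Working session

There is one attempt and no reset: what is moved stays moved. The work goes in short steps, Python scripts to look and compute and a shell command to move; the robot and the scene stay as the last step left them, time stands still between calls to the robot, and variables do not carry over. Pictures are saved under pics/ and viewed, and the job is handed in when it is done.

```bash
mkdir -p pics; ls; python3 - <<'E'
from plant import manip
import cv2,json
s=manip.state();print({k:(v if not hasattr(v,'tolist') else v.tolist()) for k,v in s.items()}, manip.grasp_offset)
for n in("scene","top"):
    cv2.imwrite(f"pics/{n}0.png",manip.grab_frame(n));print(manip.camera_model(n))
print(manip.camera_model("wrist"))
E
```

```text
pics
{'time': 0.0, 'joint_pos': [1.08696558098781, 0.05334370058940149, 1.6143002451533626, -6.813113040314511e-06, 1.4759796708381885, -0.1189569382595698], 'joint_vel': [0.00016072621551960082, -6.632012638464047e-05, 0.002176874516427058, 0.0016264945737240288, 0.0006977367404810074, 0.0003661954025717995], 'joint_efforts': [-0.003617604961618781, -39.368112087249756, -37.017695903778076, -0.00043292993723298423, 0.007237795653054491, 1.4810641459916951e-05], 'tool_pos': [0.22270532069366866, 0.583311628048944, 0.23006743606965543], 'tool_rot': [-0.6946852714416745, 0.6960580679693035, -0.12849853212006185, 0.1280768007870158], 'contact_force': [-0.4834943065412243, 0.03796041084202362, -0.10780757387413942], 'ft_torque': [-0.058288069619682685, 0.05404432468713588, -8.745842342436957e-05], 'gripper_width': 1.0017484380145587} -0.0187
{'fx': 444.9941189604742, 'fy': 444.9941189604742, 'cx': 324.1221620193487, 'cy': 197.41645471946558, 'k1': 0.010371668051108923, 'rvec': array([ 1.88627025,  1.36783724, -0.65744433]), 'tvec': array([-0.17833989, -0.20202723,  1.48083838])}
{'fx': 483.05432513536846, 'fy': 483.05432513536846, 'cx': 323.6210285247328, 'cy': 200.77798828320184, 'k1': 0.008538810625994918, 'rvec': array([ 2.11694621, -2.09213222,  0.17461398]), 'tvec': array([0.01322931, 0.51633578, 1.04312474])}
{'fx': 305.68837471039075, 'fy': 305.68837471039075, 'cx': 320.21624244564754, 'cy': 197.44054329026855, 'k1': -0.051360245270903514, 'mount': array([[ 5.30753389e-04,  9.46953783e-01,  3.21369338e-01,
        -8.35041994e-02],
       [-3.95882222e-04, -3.21369159e-01,  9.46953910e-01,
        -1.41767159e-01],
       [ 9.99999781e-01, -6.29823405e-04,  2.04314397e-04,
         1.33986140e-03],
       [ 0.00000000e+00,  0.00000000e+00,  0.00000000e+00,
         1.00000000e+00]])}
```

View pics/scene0.png

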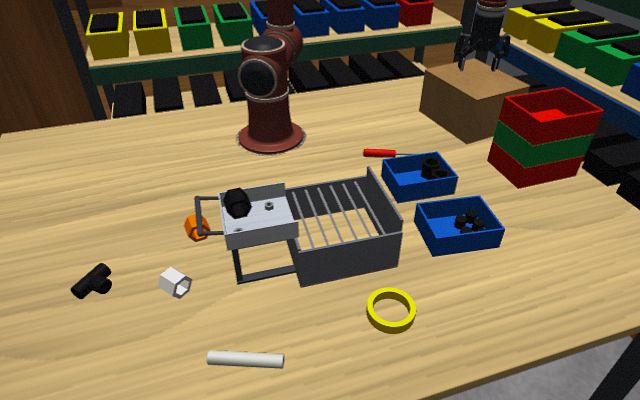

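View pics/top0.png

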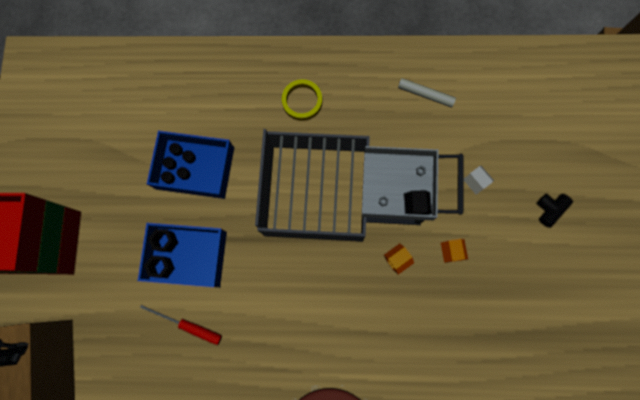

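The scene picture shows the tray at (258,215) with its bar at (197,215), the grate to its right, and the coupler bin at (420,175). In the top picture the tray bar is at (462,184), the grate at (313,187), the black coupler at (418,203), the nuts at (383,201) and (420,171), and the coupler bin at (183,256).

```bash
python3 - <<'E'
import cv2
im=cv2.imread("pics/top0.png")
cv2.imwrite("pics/top0a.png",cv2.resize(im[120:250,250:480],None,fx=3.4,fy=3.4,interpolation=cv2.INTER_CUBIC))
cv2.imwrite("pics/top0b.png",cv2.resize(im[210:300,120:240],None,fx=5,fy=5,interpolation=cv2.INTER_CUBIC))
E
```

```text
(no output)
```

View pics/top0a.png

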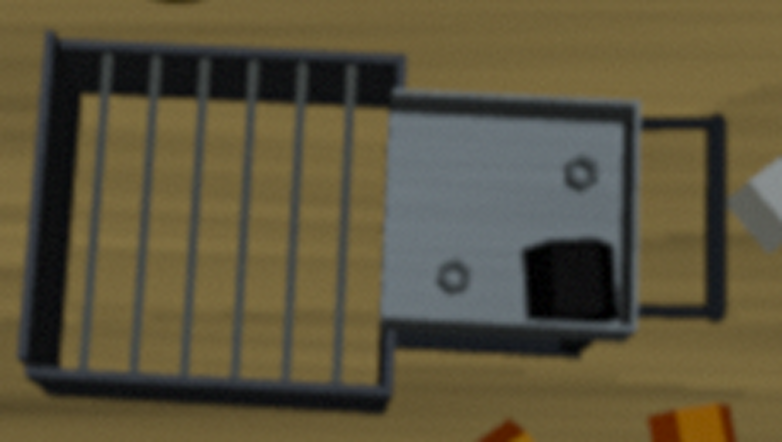

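View pics/top0b.png

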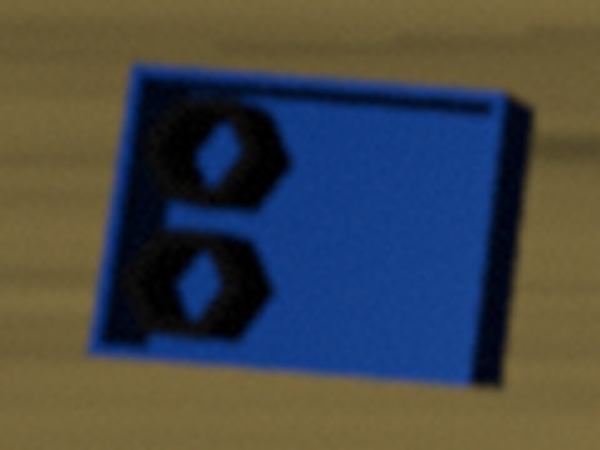

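```bash
cat > h.py <<'E'
import numpy as np,cv2
from plant import manip
from scipy.spatial.transform import Rotation as R
def cam(n,state=None):
    m=manip.camera_model(n)
    if n=="wrist":
        s=state or manip.state();q=s['tool_rot']
        T=np.eye(4);T[:3,:3]=R.from_quat([q[1],q[2],q[3],q[0]]).as_matrix();T[:3,3]=s['tool_pos']
        C=T@m['mount'];return m,C[:3,:3],C[:3,3]
    r=cv2.Rodrigues(np.array(m['rvec']))[0];return m,r.T,-r.T@np.array(m['tvec'])
def ray(n,u,v,state=None,c=None):
    m,Rc,o=c or cam(n,state)
    d=np.array([(u-m['cx'])/m['fx'],(v-m['cy'])/m['fy']]);p=d.copy()
    for _ in range(20): p=d/(1+m['k1']*(p@p))
    return o,Rc@np.array([p[0],p[1],1])
def onz(n,u,v,z,**k):
    o,d=ray(n,u,v,**k);return o+d*(z-o[2])/d[2]
def proj(n,P,c=None):
    m,Rc,o=c or cam(n);q=Rc.T@(np.array(P)-o);p=q[:2]/q[2];p=p*(1+m['k1']*(p@p))
    return p[0]*m['fx']+m['cx'],p[1]*m['fy']+m['cy']
E
python3 - <<'E'
from h import *
np.set_printoptions(precision=4,suppress=True)
f=lambda u,v,z,:onz("top",250+(u+.5)/3.4-.5,120+(v+.5)/3.4-.5,z)
g=lambda u,v,z:onz("top",120+(u+.5)/5-.5,210+(v+.5)/5-.5,z)
print("cam",cam("top")[2],cam("scene")[2])
b=[f(717,122,.161),f(715,318,.161)];print("bar",b,(b[0]+b[1])/2,np.linalg.norm(b[0]-b[1]))
t=[f(638,103,.16),f(633,335,.16),f(395,93,.16)];print("tray rim",t,np.linalg.norm(t[0]-t[1]))
G=[[f(105,55,.1),f(83,372,.1)],[f(350,65,.1),f(337,383,.1)]];print("bars",G)
print("box corners 108: ",f(403,57,.108),f(385,390,.108),f(60,40,.108),f(32,372,.108))
B=[g(135,68,.06),g(505,95,.06),g(472,383,.06),g(92,352,.06)];print("bin",B,np.mean(B,0),np.linalg.norm(B[0]-B[1]),np.linalg.norm(B[1]-B[2]))
print("nuts",f(453,277,.128),f(581,173,.128),"coupler",f(572,280,.16))
E
```

```text
cam [ 0.3033 -0.0152  1.1237] [ 1.276  -0.2328  0.7637]
bar [array([ 0.5915, -0.2639,  0.161 ]), array([ 0.4714, -0.2579,  0.161 ])] [ 0.5314 -0.2609  0.161 ] 0.12021077720276471
tray rim [array([ 0.6035, -0.2172,  0.16  ]), array([ 0.4609, -0.2098,  0.16  ]), array([ 0.6091, -0.0701,  0.16  ])] 0.14273097726321116
bars [[array([0.653 , 0.1159, 0.1   ]), array([0.4437, 0.1231, 0.1   ])], [array([ 0.6469, -0.0444,  0.1   ]), array([ 0.4384, -0.0369,  0.1   ])]]
box corners 108:  [ 0.6498 -0.0783  0.108 ] [ 0.4333 -0.0665  0.108 ] [0.6604 0.1446 0.108 ] [0.4423 0.154  0.108 ]
bin [array([0.4595, 0.4163, 0.06  ]), array([0.449 , 0.2483, 0.06  ]), array([0.3222, 0.2556, 0.06  ]), array([0.3334, 0.4243, 0.06  ])] [0.391  0.3361 0.06  ] 0.16826448057523288 0.12699977770762777
nuts [ 0.5012 -0.1073  0.128 ] [ 0.5679 -0.1873  0.128 ] coupler [ 0.4937 -0.1749  0.16  ]
```

```bash
python3 - <<'E'
from h import *
np.set_printoptions(precision=4,suppress=True)
s=manip.state();q=s['tool_rot'];M=R.from_quat([q[1],q[2],q[3],q[0]])
print(M.as_matrix())
yd=np.array([.04,.999,0])
for sg in(1,-1):
    z=yd*sg;z/=np.linalg.norm(z);y=np.array([0,0,-1.]);x=np.cross(y,z)
    T=R.from_matrix(np.c_[x,y,z]);print(sg,np.degrees((T*M.inv()).as_rotvec())/6)
print("move", (np.array([.5325,-.2605,.33])-s['tool_pos'])/.05)
E
```

```text
[[ 0.9342 -0.0009  0.3568]
 [-0.3568 -0.0017  0.9342]
 [-0.0003 -1.     -0.0019]]
1 [ 0.0175 -0.0061  3.1015]
-1 [ -0.0087  -0.0249 -26.8985]
move [  6.1961 -16.8771   1.997 ]
```

```bash
python3 -m jog '{"offset":[[0,0,1],[0,0,1],[0.28,-0.77,0],[0.28,-0.77,0],[0.28,-0.77,0],[0.28,-0.77,0],[0.28,-0.77,0],[0.28,-0.77,0],[0.28,-0.77,0],[0.28,-0.77,0],[0.28,-0.77,0],[0.28,-0.77,0]],"angular":[[0,0,0],[0,0,0],[0,0,0.15],[0,0,0.15],[0,0,0.15],[0,0,0.15],[0,0,0.15],[0,0,0.15],[0,0,0.15],[0,0,0.15],[0,0,0.15],[0,0,0.15]],"jaw":[85,85,60,36,36,36,36,36,36,36,36,36]}'
python3 -m jog '{"offset":[[0.28,-0.77,0],[0.28,-0.77,0],[0.28,-0.77,0],[0.28,-0.77,0],[0.28,-0.77,0],[0.28,-0.77,0],[0.28,-0.77,0],[0.28,-0.77,0],[0.28,-0.77,0],[0.28,-0.77,0],[0.28,-0.77,0],[0,0,0]],"angular":[[0,0,0.15],[0,0,0.15],[0,0,0.15],[0,0,0.15],[0,0,0.15],[0,0,0.15],[0,0,0.15],[0,0,0.15],[0,0,0.15],[0,0,0.15],[0,0,0.1],[0,0,0]],"jaw":[36,36,36,36,36,36,36,36,36,36,36,36]}'
cat > w.py <<'E'
import sys
from h import *
np.set_printoptions(precision=4,suppress=True)
s=manip.state()
print(s['time'],np.array(s['tool_pos']),np.array(s['contact_force']),s['gripper_width'])
q=s['tool_rot'];print(R.from_quat([q[1],q[2],q[3],q[0]]).as_matrix())
for n in sys.argv[2:]: cv2.imwrite(f"pics/{n}{sys.argv[1]}.png",manip.grab_frame(n))
E
python3 w.py 1 wrist
```

```text
time: 1.3
tool_pos: [0.3629, 0.1973, 0.3309]
tool_rot: [-0.703, 0.703, -0.073, 0.073]
contact_force: [0.5, -0.3, -0.5]
gripper_width: 0.419
time: 2.5
tool_pos: [0.5171, -0.2283, 0.3293]
tool_rot: [0.707, -0.707, 0.017, -0.015]
contact_force: [-0.9, -0.4, -0.4]
gripper_width: 0.422
2.5 [ 0.5171 -0.2283  0.3293] [-0.8856 -0.4378 -0.3683] 0.4223782863013226
[[ 0.999  -0.0028  0.0444]
 [-0.0444  0.0005  0.999 ]
 [-0.0028 -1.      0.0004]]
```

View pics/wrist1.png

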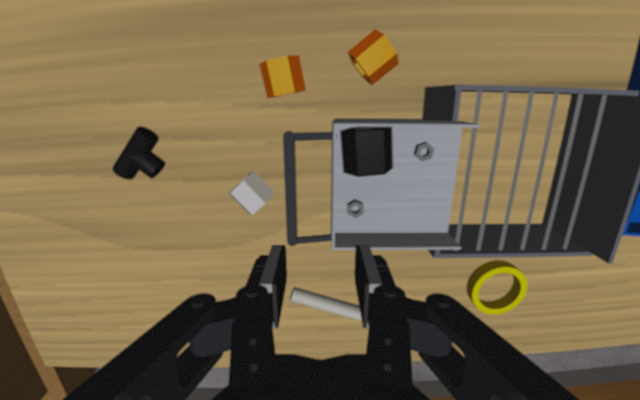

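The wrist view shows the lifting bar as a dark rod from about (290,133) to (293,242), with the tray to its right.

```bash
python3 - <<'E'
from h import *
np.set_printoptions(precision=4,suppress=True)
a=onz("wrist",289.5,135,.161);b=onz("wrist",293,240,.161);print(a,b,(a+b)/2,np.arctan2((b-a)[1],(b-a)[0]))
print(onz("wrist",424,151,.128),onz("wrist",355,208,.128),onz("wrist",367,145,.165))
for p in [(334,122),(333,235)]: print(onz("wrist",*p,.16))
E
```

```text
[ 0.4712 -0.2533  0.161 ] [ 0.5879 -0.2582  0.161 ] [ 0.5296 -0.2558  0.161 ] -0.04166569622990594
[ 0.4994 -0.1055  0.128 ] [ 0.5651 -0.1846  0.128 ] [ 0.484 -0.176  0.165]
[ 0.4605 -0.2082  0.16  ]
[ 0.5842 -0.213   0.16  ]
```

```bash
python3 -m jog '{"offset":[[0.26,-0.6,0],[0,0,-0.8],[0,0,-0.8],[0,0,-0.8],[0,0,-0.7],[0,0,-0.65],[0,0,0],[0,0,0]],"angular":[[0,0,0],[0,0,0],[0,0,0],[0,0,0],[0,0,0],[0,0,0],[0,0,0],[0,0,0]],"jaw":[36,36,36,36,36,36,36,36]}'
python3 w.py 2 wrist scene
```

```text
time: 3.35
tool_pos: [0.5298, -0.2536, 0.1441]
tool_rot: [0.707, -0.707, 0.014, -0.014]
contact_force: [0.4, -0.2, 1.4]
gripper_width: 0.427
3.35 [ 0.5298 -0.2536  0.1441] [ 0.4327 -0.2056  1.3788] 0.4266705464462166
[[ 0.9992 -0.0006  0.0393]
 [-0.0393  0.0006  0.9992]
 [-0.0006 -1.      0.0006]]
```

View pics/wrist2.png

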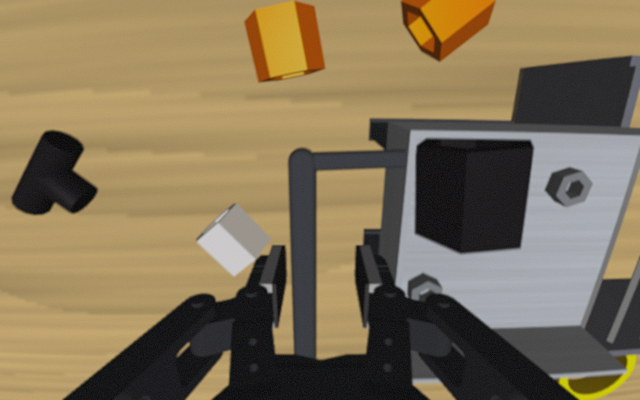

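View pics/scene2.png

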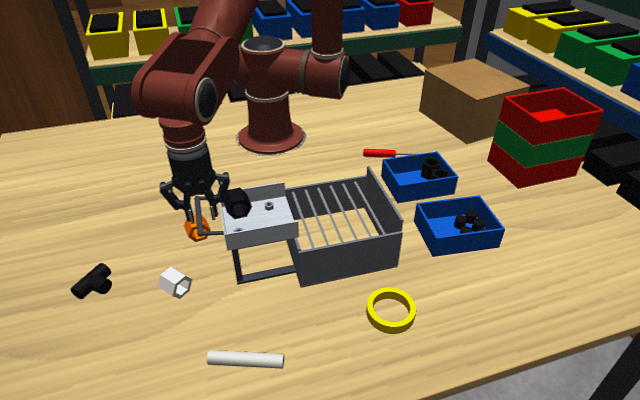

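The bar (303, 150–350) lies between the fingers, about 4 mm to the left of centre. I'll centre on it and close.

```bash
python3 -m jog '{"offset":[[0,-0.08,-0.03],[0,0,0],[0,0,0],[0,0,0],[0,0,0],[0,0,0]],"angular":[[0,0,0],[0,0,0],[0,0,0],[0,0,0],[0,0,0],[0,0,0]],"jaw":[36,0,0,0,0,0]}'
python3 - <<'E'
import numpy as np
# arc increments in units of 50mm; hinge relative to bar
r=np.hypot(.195,.045);a0=np.arctan2(.045,.195)
t=np.r_[np.linspace(0,1.15,24)]
y=-r*np.cos(a0+t);z=r*np.sin(a0+t)
for i in range(1,24):print(round(t[i],2),round(0.04*(y[i]-y[i-1])/.05,3),round((y[i]-y[i-1])/.05,3),round((z[i]-z[i-1])/.05,3))
print((y[-1]-y[0])/.05,(z[-1]-z[0])/.05)
E
```

```text
time: 4.05
tool_pos: [0.5306, -0.2615, 0.144]
tool_rot: [-0.705, 0.709, -0.014, 0.015]
contact_force: [-0.9, -7.0, 1.4]
gripper_width: 0.114
0.05 0.002 0.05 0.194
0.1 0.002 0.059 0.191
0.15 0.003 0.069 0.188
0.2 0.003 0.078 0.184
0.25 0.003 0.087 0.18
0.3 0.004 0.096 0.175
0.35 0.004 0.105 0.17
0.4 0.005 0.113 0.165
0.45 0.005 0.121 0.159
0.5 0.005 0.129 0.153
0.55 0.005 0.137 0.146
0.6 0.006 0.144 0.139
0.65 0.006 0.151 0.132
0.7 0.006 0.157 0.124
0.75 0.007 0.163 0.116
0.8 0.007 0.169 0.108
0.85 0.007 0.174 0.099
0.9 0.007 0.178 0.09
0.95 0.007 0.183 0.081
1.0 0.007 0.187 0.072
1.05 0.008 0.19 0.063
1.1 0.008 0.193 0.053
1.15 0.008 0.195 0.043
3.128386526786254 3.027418063811773
```

```bash
python3 -m jog '{"offset":[[0,0.05,0.19],[0,0.06,0.19],[0,0.07,0.19],[0,0.08,0.18],[0,0.09,0.18],[0,0.1,0.18],[0.01,0.1,0.17],[0,0.11,0.17],[0.01,0.12,0.16],[0,0.13,0.15],[0.01,0.14,0.15],[0,0,0]],"angular":[[0,0,0],[0,0,0],[0,0,0],[0,0,0],[0,0,0],[0,0,0],[0,0,0],[0,0,0],[0,0,0],[0,0,0],[0,0,0],[0,0,0]],"jaw":[0,0,0,0,0,0,0,0,0,0,0,0]}'
python3 w.py 3 scene
```

```text
time: 5.25
tool_pos: [0.5329, -0.2094, 0.2421]
tool_rot: [-0.704, 0.71, -0.012, 0.017]
contact_force: [1.3, -8.9, 4.2]
gripper_width: 0.114
5.25 [ 0.5329 -0.2094  0.2421] [ 1.3239 -8.8804  4.1645] 0.11352381454851768
[[ 0.9991  0.0059  0.0411]
 [-0.041  -0.0096  0.9991]
 [ 0.0063 -0.9999 -0.0093]]
```

View pics/scene3.png

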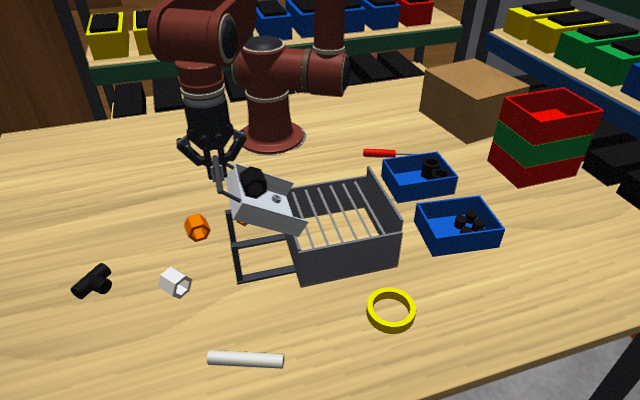

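The tray is up about 0.5 rad, the bar is held at (218,175), and the contents are still in it. I'll keep lifting.

```bash
python3 -m jog '{"offset":[[0,0.14,0.14],[0.01,0.15,0.13],[0.01,0.16,0.12],[0,0.16,0.12],[0.01,0.17,0.11],[0.01,0.17,0.1],[0,0.18,0.09],[0.01,0.18,0.08],[0.01,0.19,0.07],[0.01,0.19,0.06],[0.01,0.19,0.05],[0,0.1,0.02]],"angular":[[0,0,0],[0,0,0],[0,0,0],[0,0,0],[0,0,0],[0,0,0],[0,0,0],[0,0,0],[0,0,0],[0,0,0],[0,0,0],[0,0,0]],"jaw":[0,0,0,0,0,0,0,0,0,0,0,0]}'
python3 w.py 4 scene top
```

```text
time: 6.5
tool_pos: [0.5374, -0.1089, 0.2977]
tool_rot: [-0.705, 0.709, -0.011, 0.018]
contact_force: [1.7, -4.3, 10.2]
gripper_width: 0.116
6.5 [ 0.5374 -0.1089  0.2977] [ 1.7106 -4.2683 10.1996] 0.11570744301924708
[[ 0.9991  0.0086  0.0412]
 [-0.0411 -0.0064  0.9991]
 [ 0.0089 -0.9999 -0.0061]]
```

View pics/scene4.png

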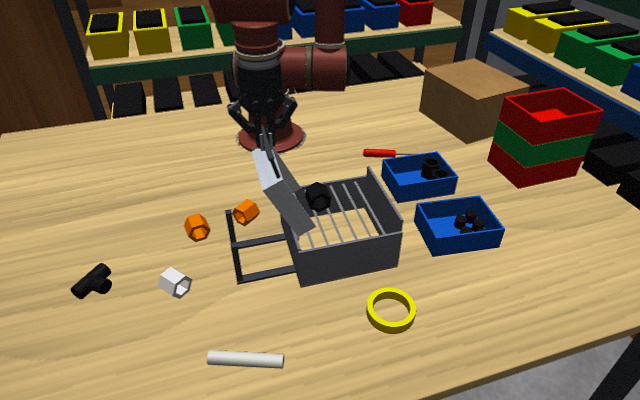

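View pics/top4.png

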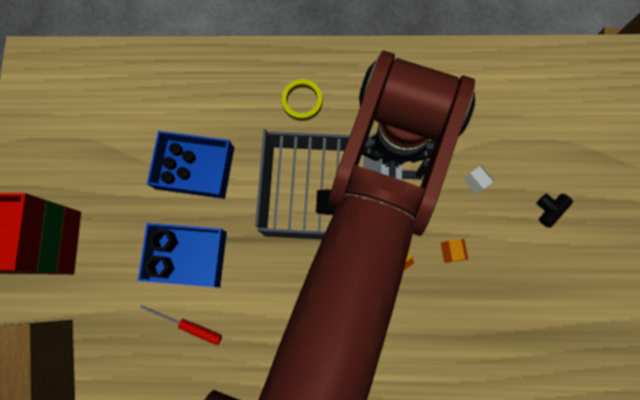

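The coupler is on the grate at (318,196) in the scene view. Next I'll check for the nuts.

```bash
python3 w.py 5 wrist scene | head -1;python3 - <<'E'
import cv2
im=cv2.imread("pics/scene5.png")
cv2.imwrite("pics/scene5a.png",cv2.resize(im[150:300,220:420],None,fx=4,fy=4,interpolation=cv2.INTER_CUBIC))
E
```

```text
6.6 [ 0.5374 -0.1085  0.2977] [ 0.0376 -2.7383 11.5228] 0.11026961965227587
```

View pics/scene5a.png

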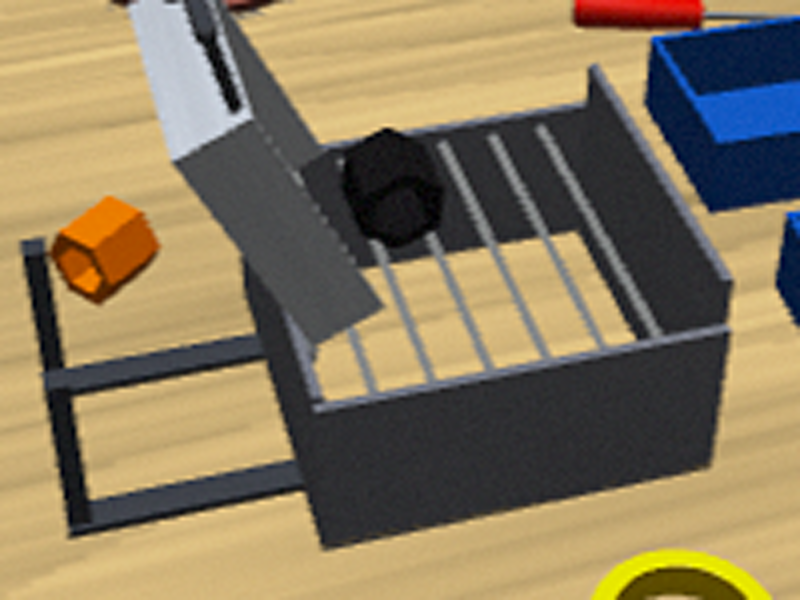

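View pics/wrist5.png

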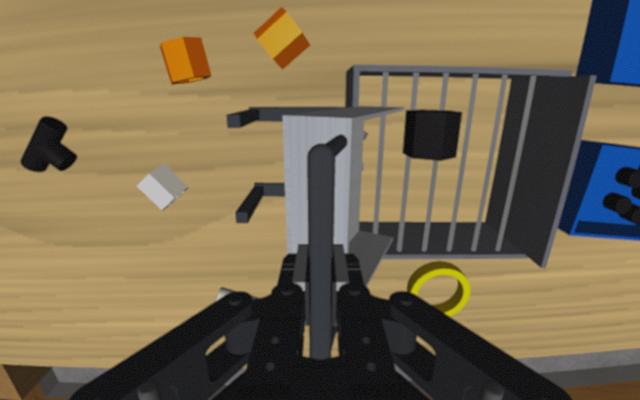

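```bash
python3 - <<'E'
import cv2
im=cv2.imread("pics/wrist5.png")
cv2.imwrite("pics/wrist5a.png",cv2.resize(im[90:210,310:480],None,fx=4.6,fy=4.6,interpolation=cv2.INTER_CUBIC))
E
```

```text
(no output)
```

View pics/wrist5a.png

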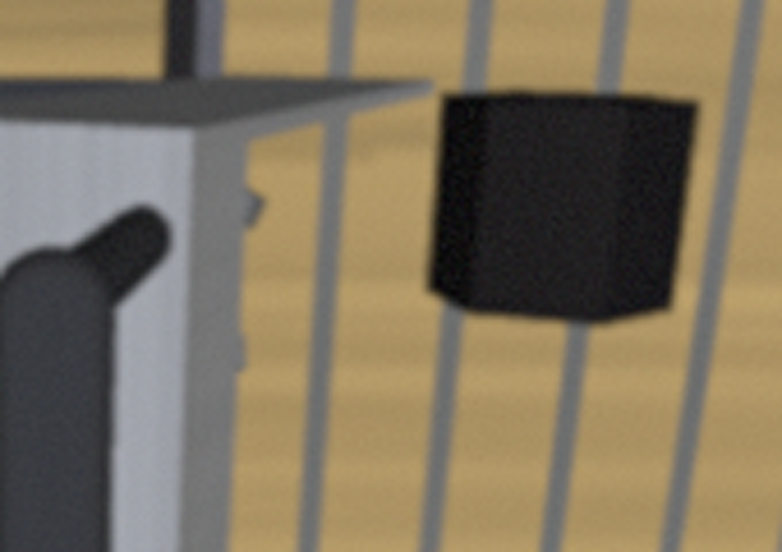

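```bash
python3 - <<'E'
from h import *
np.set_printoptions(precision=4,suppress=True)
c=np.array([.5455,.0395,0]);yd=np.array([.04,.999,0]);xd=np.array([.999,-.04,0])
for p in [(364.8,135),(362,167)]:
  for z in (.005,.1,.118,.14,.18):
    P=onz("wrist",*p,z);print(p,z,P,(P-c)@xd,(P-c)@yd)
P=[onz("wrist",310+u/4.6,90+v/4.6,.13) for u,v in((440,95),(430,290),(600,320),(697,105),(565,205))]
for q in P:print(q,(q-c)@xd,(q-c)@yd)
E
```

```text
(364.8, 135) 0.005 [ 0.5142 -0.045   0.005 ] -0.027905878237455894 -0.08569320827231633
(364.8, 135) 0.1 [ 0.5008 -0.0578  0.1   ] -0.04072701085361474 -0.09894253256263194
(364.8, 135) 0.118 [ 0.4983 -0.0602  0.118 ] -0.043156278086150114 -0.10145293084921804
(364.8, 135) 0.14 [ 0.4952 -0.0631  0.14  ] -0.04612538248147113 -0.10452119542171219
(364.8, 135) 0.18 [ 0.4896 -0.0685  0.18  ] -0.051523754109327476 -0.11009985828079244
(362, 167) 0.005 [ 0.5602 -0.0489  0.005 ] 0.018220507828659326 -0.08771888226099794
(362, 167) 0.1 [ 0.5368 -0.0608  0.1   ] -0.004704308551558259 -0.10052449588728316
(362, 167) 0.118 [ 0.5323 -0.063   0.118 ] -0.009047957970967883 -0.10295082267963193
(362, 167) 0.14 [ 0.5269 -0.0658  0.14  ] -0.014356862816913032 -0.10591633320361378
(362, 167) 0.18 [ 0.5171 -0.0708  0.18  ] -0.024009417082267805 -0.1113081705199444
[ 0.4744 -0.0218  0.13  ] -0.06861360513701577 -0.06405062320488344
[ 0.5164 -0.0221  0.13  ] -0.02663184366032513 -0.06272683888926275
[0.5246 0.0166 0.13  ] -0.02001010987110672 -0.023714042840897336
[0.4781 0.0339 0.13  ] -0.06706953086918671 -0.008246698046713767
[0.4986 0.0068 0.13  ] -0.0455271260044741 -0.03458756305860432
```

Two bits of nut show beside the tray rim, at about (365,135) and (362,167). From one view they could be under the grate or stuck at the lip. I'll lower the tray part way and look from a different pose.

```bash
python3 -m jog '{"offset":[[0,-0.1,-0.02],[-0.01,-0.19,-0.05],[-0.01,-0.19,-0.06],[-0.01,-0.19,-0.07],[-0.01,-0.18,-0.08],[0,-0.18,-0.09],[-0.01,-0.17,-0.1],[-0.01,-0.17,-0.11],[0,-0.16,-0.12]],"angular":[[0,0,0],[0,0,0],[0,0,0],[0,0,0],[0,0,0],[0,0,0],[0,0,0],[0,0,0],[0,0,0]],"jaw":[0,0,0,0,0,0,0,0,0]}'
python3 w.py 6 wrist scene | head -1;python3 - <<'E'
import cv2
im=cv2.imread("pics/scene6.png")
cv2.imwrite("pics/scene6a.png",cv2.resize(im[150:300,220:420],None,fx=4,fy=4,interpolation=cv2.INTER_CUBIC))
E
```

```text
time: 7.6
tool_pos: [0.5339, -0.1857, 0.2608]
tool_rot: [-0.705, 0.709, -0.012, 0.017]
contact_force: [1.1, -4.3, 6.0]
gripper_width: 0.112
7.6 [ 0.5339 -0.1857  0.2608] [ 1.1104 -4.3468  5.9702] 0.11228378366197335
```

View pics/scene6a.png

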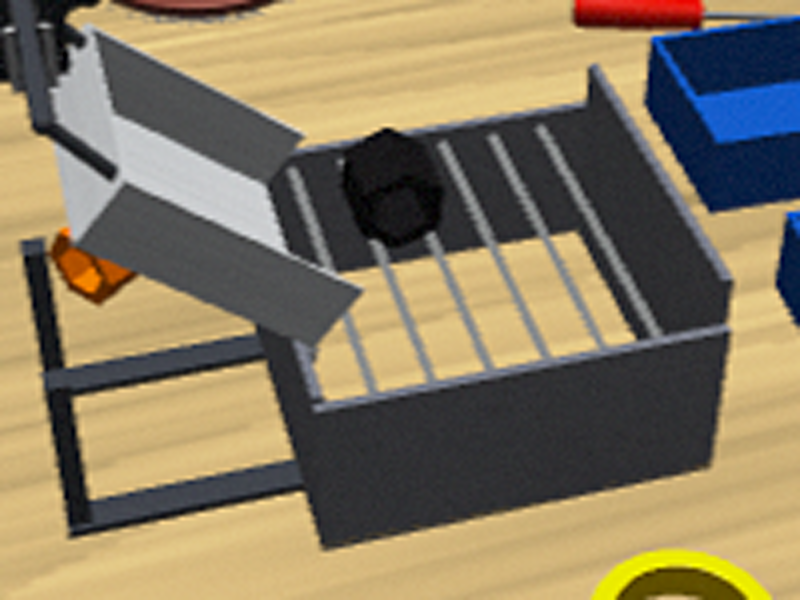

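View pics/wrist6.png

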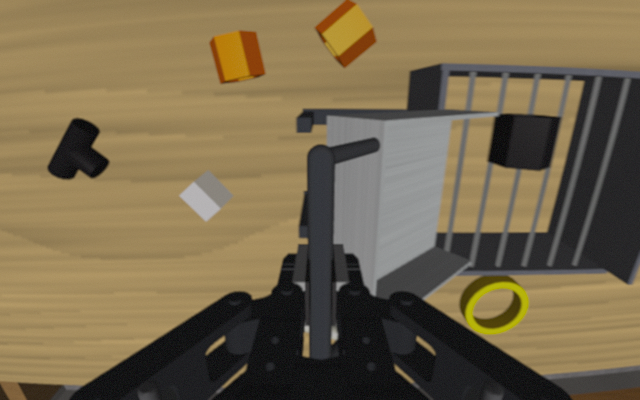

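The wrist view shows the tray floor is empty. I'll lower the tray fully, reversing the arc, and then look for the nuts.

```bash
python3 -m jog '{"offset":[[-0.01,-0.16,-0.12],[-0.01,-0.15,-0.13],[0,-0.14,-0.14],[-0.01,-0.14,-0.15],[0,-0.13,-0.15],[-0.01,-0.12,-0.16],[0,-0.11,-0.17],[-0.01,-0.1,-0.17],[0,-0.1,-0.18],[0,-0.09,-0.18],[0,-0.08,-0.18],[0,-0.07,-0.19]],"angular":[[0,0,0],[0,0,0],[0,0,0],[0,0,0],[0,0,0],[0,0,0],[0,0,0],[0,0,0],[0,0,0],[0,0,0],[0,0,0],[0,0,0]],"jaw":[0,0,0,0,0,0,0,0,0,0,0,0]}'
```

```text
time: 8.9
tool_pos: [0.5307, -0.2555, 0.1622]
tool_rot: [-0.705, 0.708, -0.013, 0.016]
contact_force: [1.5, -7.0, 2.3]
gripper_width: 0.116
```

```bash
python3 -m jog '{"offset":[[0,-0.06,-0.18],[0,-0.05,-0.14],[0,0,0],[0,0,0],[0,0,0],[0,0,0],[0,0,0.3],[0,0,0.8],[0,0,1],[0,0,1],[0,0,1],[0,0,0]],"angular":[[0,0,0],[0,0,0],[0,0,0],[0,0,0],[0,0,0],[0,0,0],[0,0,0],[0,0,0],[0,0,0],[0,0,0],[0,0,0],[0,0,0]],"jaw":[0,0,0,36,36,36,36,36,36,36,36,36]}'
python3 w.py 7 wrist scene top;python3 - <<'E'
import cv2
im=cv2.imread("pics/scene7.png")
cv2.imwrite("pics/scene7a.png",cv2.resize(im[150:300,170:420],None,fx=3.2,fy=3.2,interpolation=cv2.INTER_CUBIC))
E
```

```text
time: 10.1
tool_pos: [0.5323, -0.2599, 0.3624]
tool_rot: [-0.704, 0.71, -0.009, 0.019]
contact_force: [0.7, -1.2, -0.1]
gripper_width: 0.42
10.1 [ 0.5323 -0.2599  0.3624] [ 0.6732 -1.1781 -0.066 ] 0.41974211726837685
[[ 0.9991  0.0146  0.0398]
 [-0.0396 -0.0095  0.9992]
 [ 0.015  -0.9998 -0.0089]]
```

View pics/scene7a.png

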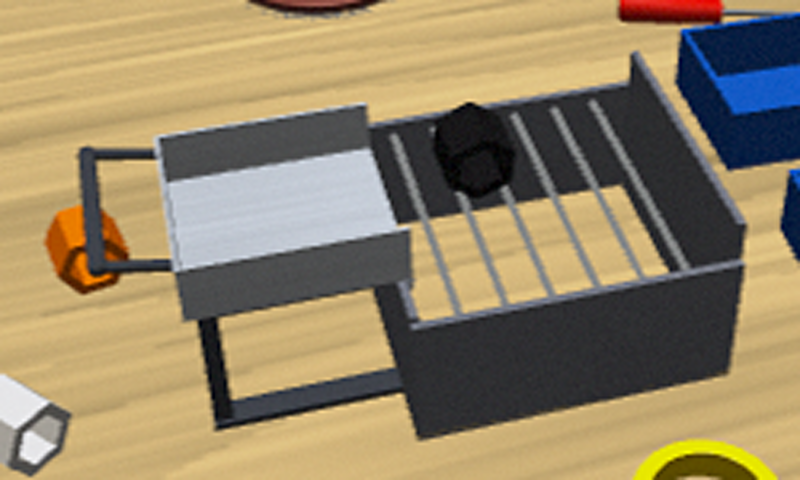

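View pics/wrist7.png

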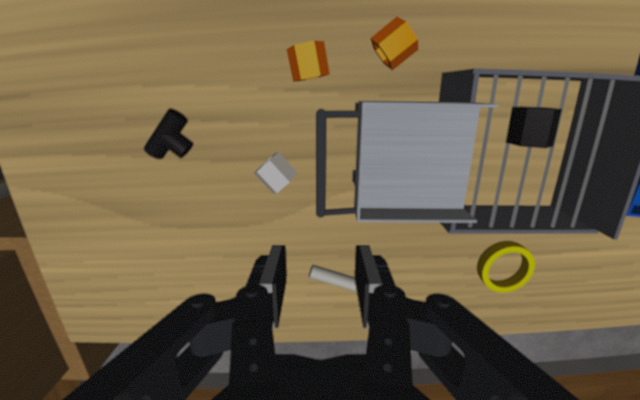

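View pics/top7.png

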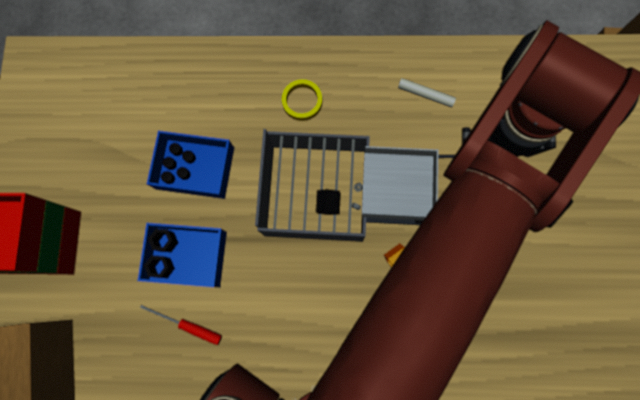

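The top view shows both nuts inside the box's first gap, at (358,187) and (356,206), with the coupler at (328,202). I'll triangulate the nuts and localise the coupler.

```bash
python3 - <<'E'
from h import *
np.set_printoptions(precision=4,suppress=True)
c=np.array([.5455,.0395,0]);yd=np.array([.04,.999,0]);xd=np.array([.999,-.04,0])
for p in [(358,187),(356,206)]:
  for z in (.005,.1):
    P=onz("top",*p,z);print(p,z,P,(P-c)@xd,(P-c)@yd)
im=cv2.imread("pics/top7.png");g=im.max(2)[185:222,300:346]
m=(g<40).astype(np.uint8)
n,l,st,ce=cv2.connectedComponentsWithStats(m);i=1+np.argmax(st[1:,4]);print(st[i],ce[i])
u0,v0=ce[i]+[300,185];print(u0,v0)
for z in(.12,.15):
  print(onz("top",u0,v0,z))
cv2.imwrite("pics/top7a.png",cv2.resize(im[125:245,250:400],None,fx=5,fy=5,interpolation=cv2.INTER_CUBIC))
w=cv2.imread("pics/wrist7.png")
cv2.imwrite("pics/wrist7a.png",cv2.resize(w[60:240,430:640],None,fx=3.3,fy=3.3,interpolation=cv2.INTER_CUBIC))
E
```

```text
(358, 187) 0.005 [ 0.5593 -0.0602  0.005 ] 0.017767797729412203 -0.09909034643682715
(358, 187) 0.1 [ 0.5376 -0.0564  0.1   ] -0.004103489641212182 -0.09614024228792395
(356, 206) 0.005 [ 0.5134 -0.0556  0.005 ] -0.028238814911684142 -0.09627144625968607
(356, 206) 0.1 [ 0.4956 -0.0522  0.1   ] -0.046203174018660226 -0.09356072597632394
[ 17   5  23  24 513] [27.7271 16.6296]
327.7270955165692 201.62962962962962
[0.5007 0.0084 0.12  ]
[0.4948 0.0077 0.15  ]
```

View pics/top7a.png

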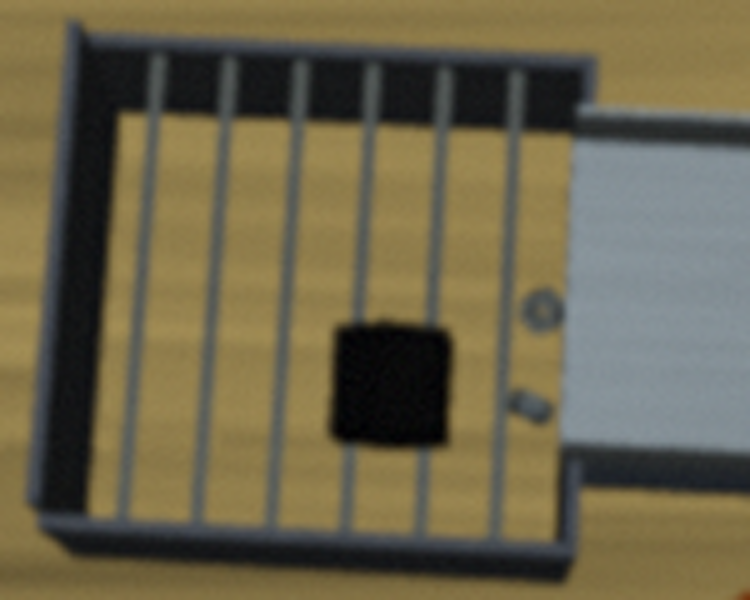

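View pics/wrist7a.png

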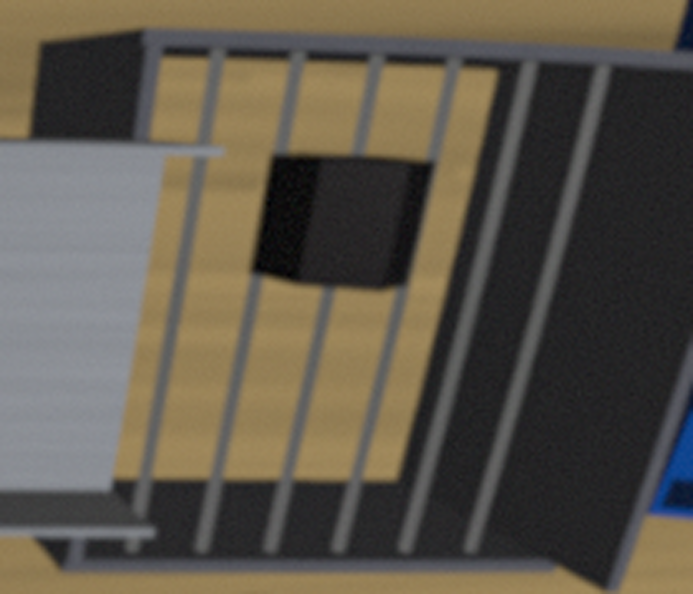

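Both views agree on box-floor height, so the nuts are in the box at sorter (0.018,-0.09) and (-0.028,-0.09). The coupler is at about (0.501,0.008), seated between two bars as expected (sorter y ≈ -32 mm, centre z ≈ 0.12). Now I'll move above it.

```bash
python3 -m jog '{"offset":[[-0.06,0.54,0],[-0.06,0.54,0],[-0.06,0.54,0],[-0.06,0.54,0],[-0.06,0.54,0],[-0.06,0.54,0],[-0.06,0.54,0],[-0.07,0.54,0],[-0.07,0.53,-0.7],[-0.07,0.52,-0.8],[0,0,-0.75],[0,0,0]],"angular":[[0.09,0.14,0],[0,0,0],[0,0,0],[0,0,0],[0,0,0],[0,0,0],[0,0,0],[0,0,0],[0,0,0],[0,0,0],[0,0,0],[0,0,0]],"jaw":[70,70,70,70,70,70,70,70,70,70,70,70]}'
python3 w.py 8 wrist scene
```

```text
time: 11.45
tool_pos: [0.4935, 0.0112, 0.2289]
tool_rot: [0.711, -0.703, 0.025, -0.003]
contact_force: [-0.0, 0.4, -0.6]
gripper_width: 0.821
11.45 [0.4935 0.0112 0.2289] [-0.0389  0.4162 -0.5551] 0.8205934749958551
[[ 0.9988 -0.0305  0.0389]
 [-0.0386  0.0114  0.9992]
 [-0.031  -0.9995  0.0102]]
```

View pics/wrist8.png

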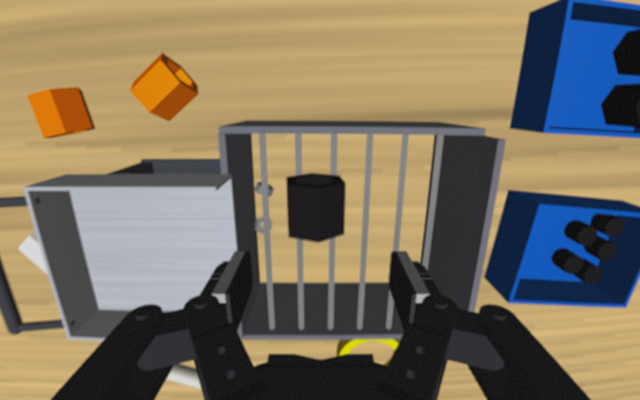

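```bash
python3 -m jog '{"offset":[[0,0,0],[0,0,0],[0,0,0]],"angular":[[0,0,0],[0,0,0],[0,0,0]],"jaw":[70,70,70]}'
python3 - <<'E'
from h import *
np.set_printoptions(precision=4,suppress=True)
s=manip.state();q=s['tool_rot'];M=R.from_quat([q[1],q[2],q[3],q[0]]);print(s['time'],np.array(s['tool_pos']),M.as_matrix())
im=manip.grab_frame("wrist");cv2.imwrite("pics/wrist9.png",im);g=im.max(2)
m=(g[160:260,275:360]<52).astype(np.uint8);n,l,st,ce=cv2.connectedComponentsWithStats(m)
i=1+np.argmax(st[1:,4]);print(st[i]+[275,160,0,0,0],ce[i])
cv2.imwrite("pics/wrist9a.png",cv2.resize(im[150:270,250:400],None,fx=5,fy=5,interpolation=cv2.INTER_CUBIC))
c=cam("wrist",s);k=dict(c=c)
# predicted corners of hex at (0.5007,.0084,.12), bore along sorter x
xd=np.array([.9992,-.04,0]);yd=np.array([.04,.9992,0]);C=np.array([.5007,.0084,.12])
for e in(-.023,.023):
  for a in(0,60,120,180): print(e,a,proj("wrist",C+xd*e+.0277*(yd*np.cos(np.radians(a))+np.array([0,0,np.sin(np.radians(a))])),c=c))
z=yd;y=np.array([0,0,-1.]);x=np.cross(y,z)
print(np.degrees((R.from_matrix(np.c_[x,y,z])*M.inv()).as_rotvec())/6)
E
```

```text
time: 11.85
tool_pos: [0.4995, 0.0093, 0.2399]
tool_rot: [0.71, -0.704, 0.019, -0.01]
contact_force: [-0.2, 0.2, -0.4]
gripper_width: 0.821
11.85 [0.4995 0.0093 0.2399] [[ 0.9991 -0.0115  0.0409]
 [-0.0408  0.009   0.9991]
 [-0.0118 -0.9999  0.0085]]
[ 291  162   54   64 3147] [42.4913 32.6629]
-0.023 0 (np.float64(347.764056032299), np.float64(169.09591275279817))
-0.023 60 (np.float64(333.37029117368763), np.float64(175.77207588518823))
-0.023 120 (np.float64(298.86548883407414), np.float64(175.89862563274045))
-0.023 180 (np.float64(284.659881203454), np.float64(169.31812645980511))
0.023 0 (np.float64(346.4524750555453), np.float64(217.79340104647204))
0.023 60 (np.float64(332.7236058393034), np.float64(228.41187457237896))
0.023 120 (np.float64(300.1245173030235), np.float64(228.56845210815837))
0.023 180 (np.float64(286.5223447711496), np.float64(218.06774458357356))
[-0.0857 -0.1095  0.0085]
```

View pics/wrist9a.png

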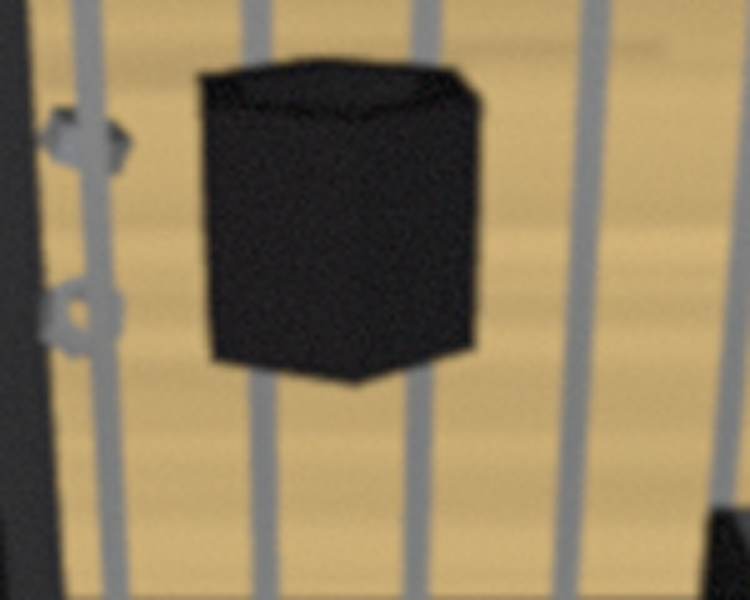

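The crop shows a ridge on top (pixel ≈(321,226)) and a silhouette 52 px wide. So the coupler sits corner-down in the gap with its flats nearly vertical, and jaws across y will grip flat faces 48 mm apart.

```bash
python3 - <<'E'
from h import *
np.set_printoptions(precision=4,suppress=True)
f=lambda u,v,z:onz("wrist",250+(u+.5)/5-.5,150+(v+.5)/5-.5,z)
a=f(356,382,.146);b=f(325,60,.146);print("ridge",a,b,(a+b)/2,np.linalg.norm(a-b))
l=f(212,360,.132);r=f(473,349,.132);print(l,r,(l+r)/2,np.linalg.norm(l-r))
l=f(200,75,.132);r=f(480,98,.132);print(l,r,(l+r)/2,np.linalg.norm(l-r))
print(manip.state()['tool_pos'])
E
```

```text
ridge [0.5202 0.0114 0.146 ] [0.4653 0.0088 0.146 ] [0.4928 0.0101 0.146 ] 0.05494261222284666
[ 0.5209 -0.0139  0.132 ] [0.5209 0.0322 0.132 ] [0.5209 0.0092 0.132 ] 0.04614147967312992
[ 0.4698 -0.0123  0.132 ] [0.4757 0.0342 0.132 ] [0.4727 0.0109 0.132 ] 0.046889473439044
[0.4993 0.0095 0.2394]
```

```bash
python3 -m jog '{"offset":[[-0.04,0,-0.5],[0,0,-0.6],[0,0,-0.6],[0,0,-0.55],[0,0,-0.4],[0,0,-0.05],[0,0,0],[0,0,0]],"angular":[[-0.09,-0.11,0],[0,0,0],[0,0,0],[0,0,0],[0,0,0],[0,0,0],[0,0,0],[0,0,0]],"jaw":[70,70,70,70,70,70,70,70]}'
python3 w.py 10 wrist scene
```

```text
time: 12.7
tool_pos: [0.4977, 0.0097, 0.1047]
tool_rot: [-0.707, 0.707, -0.014, 0.014]
contact_force: [1.0, -0.9, 0.4]
gripper_width: 0.82
12.7 [0.4977 0.0097 0.1047] [ 1.0097 -0.8882  0.4093] 0.8204109350389901
[[ 0.9992 -0.0002  0.0403]
 [-0.0403 -0.0004  0.9992]
 [-0.0002 -1.     -0.0004]]
```

View pics/wrist10.png

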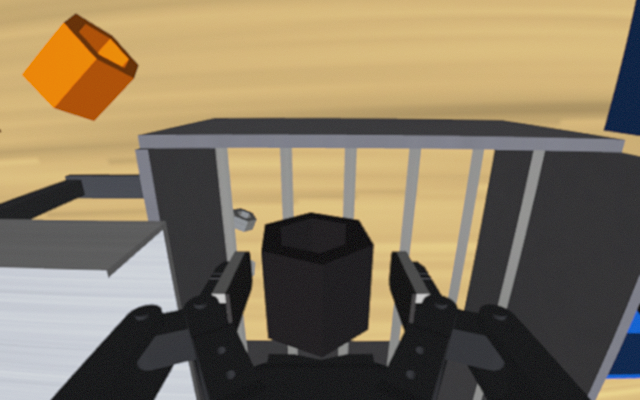

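The coupler (315,285) is centred between the open pads at (235,280) and (405,280). I'll close and lift.

```bash
python3 -m jog '{"offset":[[0,0,0],[0,0,0],[0,0,0],[0,0,0],[0,0,0],[0,0,0],[0,0,0.3],[0,0,0.6],[0,0,0.8],[0,0,0.8],[0,0,0.5],[0,0,0]],"angular":[[0,0,0],[0,0,0],[0,0,0],[0,0,0],[0,0,0],[0,0,0],[0,0,0],[0,0,0],[0,0,0],[0,0,0],[0,0,0],[0,0,0]],"jaw":[0,0,0,0,0,0,0,0,0,0,0,0]}'
python3 w.py 11 wrist scene
```

```text
time: 14.0
tool_pos: [0.4986, 0.0098, 0.2583]
tool_rot: [-0.707, 0.707, -0.012, 0.016]
contact_force: [0.3, -0.6, 0.1]
gripper_width: 0.554
14.0 [0.4986 0.0098 0.2583] [ 0.2545 -0.6249  0.0857] 0.5542020051986151
[[ 0.9992  0.0058  0.04  ]
 [-0.04   -0.0008  0.9992]
 [ 0.0059 -1.     -0.0006]]
```

View pics/wrist11.png

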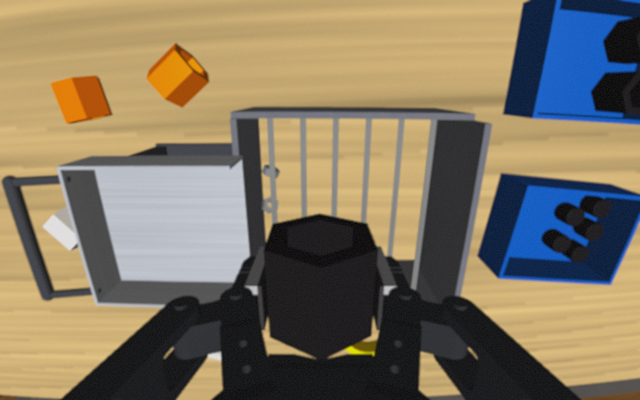

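The coupler is held between the pads. Next I'll carry it over the free half of the bin.

```bash
python3 -m jog '{"offset":[[-0.22,0.6,0],[-0.22,0.6,0],[-0.22,0.6,0],[-0.22,0.6,0],[-0.22,0.6,0],[-0.22,0.6,0],[-0.22,0.6,0],[-0.22,0.6,0],[-0.22,0.6,0],[-0.21,0.56,0],[0,0,0],[0,0,0]],"angular":[[0,0,0],[0,0,0],[0,0,0],[0,0,0],[0,0,0],[0,0,0],[0,0,0],[0,0,0],[0,0,0],[0,0,0],[0,0,0],[0,0,0]],"jaw":[0,0,0,0,0,0,0,0,0,0,0,0]}'
python3 w.py 12 wrist
```

```text
time: 15.3
tool_pos: [0.3858, 0.3075, 0.2502]
tool_rot: [-0.706, 0.708, -0.016, 0.011]
contact_force: [0.6, -1.1, -1.7]
gripper_width: 0.55
15.3 [0.3858 0.3075 0.2502] [ 0.6332 -1.1496 -1.7177] 0.550413093267163
[[ 0.9992 -0.0068  0.0387]
 [-0.0387 -0.0026  0.9992]
 [-0.0067 -1.     -0.0028]]
```

View pics/wrist12.png

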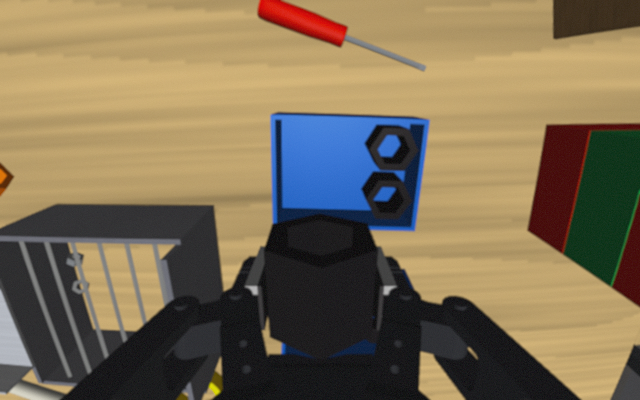

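The wrist view shows the bin below, with rim corners at (272,114), (428,121) and (414,230) and the two fixed couplers on its right side. A quick cross-check of its position before descending:

```bash
python3 - <<'E'
from h import *
np.set_printoptions(precision=4,suppress=True)
for p in((272,114),(428,121),(414,230)):print(onz("wrist",*p,.06))
print(onz("wrist",383,195,.051))
E
```

```text
[0.32   0.2599 0.06  ]
[0.3335 0.4257 0.06  ]
[0.4604 0.4176 0.06  ]
[0.4179 0.381  0.051 ]
```

```bash
python3 -m jog '{"offset":[[0.05,-0.04,-0.6],[0,0,-0.7],[0,0,-0.7],[0,0,-0.7],[0,0,-0.7],[0,0,-0.5],[0,0,-0.3],[0,0,-0.12],[0,0,0],[0,0,0]],"angular":[[0,0,0],[0,0,0],[0,0,0],[0,0,0],[0,0,0],[0,0,0],[0,0,0],[0,0,0],[0,0,0],[0,0,0]],"jaw":[0,0,0,0,0,0,0,0,0,0]}'
python3 w.py 13 wrist
```

```text
time: 16.35
tool_pos: [0.3903, 0.3057, 0.0376]
tool_rot: [0.707, -0.707, 0.015, -0.014]
contact_force: [0.0, 0.9, -0.6]
gripper_width: 0.55
16.35 [0.3903 0.3057 0.0376] [ 0.0461  0.9262 -0.6261] 0.5500865417716114
[[ 0.9992 -0.0019  0.041 ]
 [-0.041   0.0006  0.9992]
 [-0.0019 -1.      0.0005]]
```

View pics/wrist13.png

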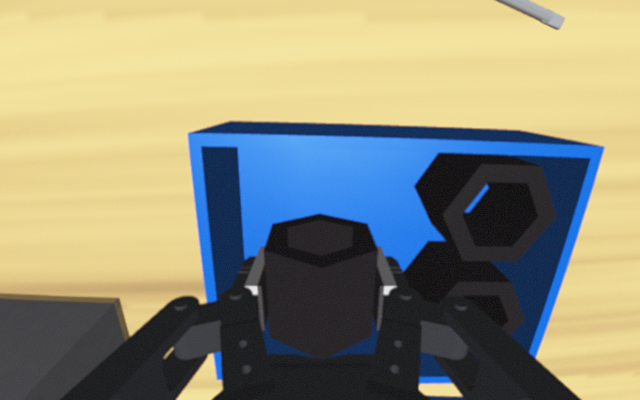

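```bash
python3 -m jog '{"offset":[[0,0,-0.15],[0,0,-0.15],[0,0,0],[0,0,0],[0,0,0],[0,0,0],[0,0,0.1],[0,0,0.3],[0,0,0.8],[0,0,1],[0,0,1],[0,0,1]],"angular":[[0,0,0],[0,0,0],[0,0,0],[0,0,0],[0,0,0],[0,0,0],[0,0,0],[0,0,0],[0,0,0],[0,0,0],[0,0,0],[0,0,0]],"jaw":[0,0,0,62,62,62,62,62,62,62,62,62]}'
python3 -m jog '{"offset":[[-0.6,0,0],[-0.6,0.8,0],[-0.6,0.8,0],[-0.6,0.8,0],[0,0.8,0],[0,0.8,0],[0,0,0],[0,0,0]],"angular":[[0,0,0],[0,0,0],[0,0,0],[0,0,0],[0,0,0],[0,0,0],[0,0,0],[0,0,0]],"jaw":[62,62,62,62,62,62,62,62]}'
python3 w.py 14 scene top wrist
```

```text
time: 17.6
tool_pos: [0.3891, 0.3057, 0.2344]
tool_rot: [0.707, -0.707, 0.015, -0.013]
contact_force: [0.7, -0.1, 0.6]
gripper_width: 0.725
time: 18.4
tool_pos: [0.2691, 0.5062, 0.2317]
tool_rot: [-0.707, 0.707, -0.015, 0.013]
contact_force: [0.6, -0.5, 0.5]
gripper_width: 0.727
18.4 [0.2691 0.5062 0.2317] [ 0.6092 -0.5302  0.5225] 0.7270867355917772
[[ 0.9992 -0.0034  0.0389]
 [-0.0389 -0.0009  0.9992]
 [-0.0034 -1.     -0.0011]]
```

View pics/scene14.png

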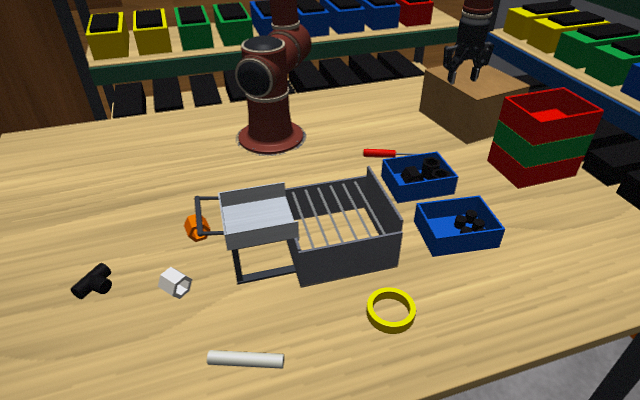

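View pics/top14.png

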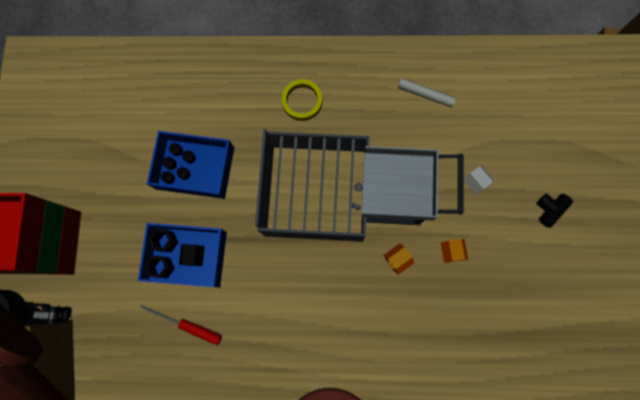

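The top view shows the coupler in the bin at (191,254), the nuts still in the box at (358,187) and (356,206), and the tray level. The gripper is clear. I'll do a last numeric check and hand in.

```bash
python3 - <<'E'
from h import *
P=onz("top",191,254,.04);print(P)
d=P-np.array([.391,.336,0]);print("bin x,y",d[0]*.998-d[1]*.062,d[0]*.062+d[1]*.998)
print(manip.state()['contact_force'])
print(manip.job_done())
E
```

```text
[0.39329087 0.31714744 0.04      ]
bin x,y 0.0034551419256245207 -0.01867282009418851
[ 0.32787385  1.21867715 -0.38602989]
the job is handed in; nothing more can be done
None
```

I tipped the tray by its bar to about 1.15–1.2 rad, and everything in it slid out. The coupler stayed on the grate and both nuts dropped through into the box. I then lowered the tray, picked the coupler off the grate by its flats and released it in the free half of the bin that holds couplers. I handed the job in at about 18.5 s; no verdict is reported.

What the last checks showed:
- **Coupler:** it is inside the bin, at about x = 3 mm, y = -19 mm in the bin's frame.
- **Nuts:** two camera views put them at floor height in the box, at sorter x of about 18 and -28 mm, y of about -86 to -99 mm (the views differ by about 1 cm in y). They had not moved in the last picture.
- **Tray and gripper:** the tray looks level and empty. The gripper was clear of everything, with a force reading of about 1 N.

No check failed. The coupler had settled corner-down between two bars, not flat as I first assumed. I corrected for that before gripping it.

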